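Fill the round test pot with seven cells

ROBOT

A 7-joint arm with a two-finger parallel gripper is mounted at the origin on the work surface. World frame = base frame: x ahead of the robot, y to its left, z up, the work surface at z = 0. Lengths are in m, angles in rad, forces in N, time in s.
With the tool pointing down it reaches from about 0.4 to 0.85 m from the base axis. Payload 10.4 kg.
Tool frame: the origin (TCP) lies on the centre line of the jaws, within the pads' length; the fingertips stand 14 mm ahead of it and the grasp point (between the pads) lies 5 mm behind it (tip_reach is the z of the fingertips in the tool frame, in m); z points along the fingers, x is the direction in which the jaws open and shut, and the axes are right-handed (so a half turn about z gives the same grasp; the last joint's range is limited). The gripper opens to 87 mm and grips with 3 to 60 N. Pads are 19 mm wide; open, the fingers measure 117 mm over their backs; the gripper's body (75 mm by 190 mm) begins 51 mm behind the grasp point.
Start: joints at [1.21, 0.332, -0.065, 1.46, 0.022, 1.35, -0.088], TCP at [0.207, -0.59, 0.237] pointing down, gripper open.
Joint ranges: [-2.6, 2.6], [-0.5, 2.12], [-1.47, 1.34], [0.16, 2.42], [-1.27, 4.41], [0.06, 2.06], [-2.6, 2.6]. Speed limits (rad/s): [2.22, 2.22, 2.79, 2.79, 3.14, 3.14, 3.14].

INTERFACE

Orientations are given as a unit quaternion [x, y, z, w].
In Python, from bench import * gives the robot as it stands.
- The arm moves only by the tool carry_out, never from a script. Its argument "rows" is a list of rows, each a list of 5 numbers: the closure, from -1 (fully open) to 1 (shut), so that 0 is half open, then the shift along the tool's x, y, z in units of 30 mm (1.0 is 30 mm), then the turn about the tool's z in units of 5 degrees (1.0 is 5 degrees). In form: [[jaw, x, y, z, turn], ...]. A call has 1 to 20 rows; each row shifts and turns the pose as measured when the row begins, along the tool's axes as they then stand; what a row does not reach is not made up. A row lasts 1/12 s, in which the tool goes at most 41.7 mm and 7.16 degrees, less where a joint would pass 70% of its speed; a pose out of reach is approached as far as the arm can. A call is refused whole if a number of a shift passes 1 or a number of a turn 1, either way. A call with a gripper value outside its range is refused whole. The fingers move at their own pace and stop on an object; "force" is the grip in N (left out, the last holds). Time passes only in rows, so rows that do not move let the fingers close. It gives the time, the measured TCP pose, the force and the opening at its end, in the units of the state.
- read_state(): the state, without advancing time (a new reading comes with each control period).
- camera(name): name is "side" or "top" or "wrist"; returns the picture (420x560x3 uint8, blue, green, red); there is no depth.
- camera_info(name): a dict with "fx", "fy", "cx", "cy" (pixels), "dist_coeffs" ([k1, k2, p1, p2, k3] as OpenCV has them; the pictures are not rectified), "extrinsics" (4x4, takes a point from camera to world coordinates); the wrist camera has in their place "tool_from_camera" (4x4, takes a point from camera to tool coordinates, whose origin is the TCP and whose axes are the tool frame's). Camera axes: x right, y down, z forward; pixel columns grow to the right and rows downward; lengths in m; the calibration is good to about 2 mm. A picture is of the moment at which its call begins: read the wrist's pose just before it. camera_info takes no time and is no camera call.
- close_job(): hands the job in, once; it reports no verdict.
Trained networks look in the newest picture that a camera, given by its name, has taken for a name from the list of things; names that differ only in an ending like _2 or _b are one class to them, and where a whole thing is asked for, a point or a joint stands for the part that bears it (a point fixed in the world has none). Each returns a list of dicts, best first, with "conf" (0 to 1); they miss things now and then, are a little off and sometimes report something else, mostly with a low value. They report only what shows in the picture. A call takes as long as a camera call. They do not tell look-alikes from the thing itself.
- recognise(query, camera): "box" ([centre column, centre row, width, height] in pixels, round what is visible of it).
- silhouettes(query, camera): "mask" (420x560 bool, what is visible of it) and "box" ([centre column, centre row, width, height] in pixels, round what is visible of it).
- pinpoint(query, camera): "xy" ([column, row] in pixels: a listed point, or the origin of a listed thing).
The state is a dict: "time": time; "joint_positions": joint angles; "joint_vel": joint speeds; "joint_torque": joint torques, N m; "ee_pos": TCP position; "eef_rot": TCP orientation; "ft_force": force on the tool from outside, world axes, zero at the start; "torque": the same for the moment, N m; "width": finger opening in m.
Only numpy, scipy, OpenCV 4.12 (cv2) and the standard library are available. Lean on these libraries where they do the work, as an engineer would, in place of code of your own. Each camera call takes 0.05 s, during which the arm holds its last target. There are 200 camera calls.

TASK

Get all seven battery cells into the round steel test pot in one honeycomb layer, one in the middle and six round it, each standing upright, post up, on the pot's floor: one cell in the pot stands astray and takes up room, so shift it along to close up the ring, then add the two cells from the tray. Set the cells down gently, without dropping or ramming them or tipping any over, and leave the battery pack, multimeter and screwdriver where they are.

Things in the scene. Friction and masses are not known exactly. Their poses are not given: they have to be found in the camera images.
- pot: Round open steel test pot, fixed upright to the bench. Inner diameter 150 mm, wall 5 mm, rim 66 mm above the bench, inner floor 6 mm above the bench; flange 188 mm across. Five cells start in it: one in the middle, three in neighbouring places of the ring of six (49 mm from the axis, 60 degrees apart), one astray midway between two places. Origin: on its axis at bench height.
- tray: Shallow aluminium tray fixed on the bench, 150 mm (its x) by 210 mm (its y), walls 4 mm thick and 18 mm high, floor 4 mm thick. The two waiting cells stand in it. Origin: centre of its underside.
- cell_a: Cylindrical battery cell, 46 mm across and 80 mm tall (a plain metal can) with a black round grip post 16 mm across and 35 mm tall standing on the middle of its top (115 mm overall), 0.27 to 0.45 kg. Origin: centre of its underside; z points up along the post. Loose. Starts in the pot (in the middle, in the ring, or as the astray one).
- cell_b: Cylindrical battery cell, 46 mm across and 80 mm tall (a plain metal can) with a black round grip post 16 mm across and 35 mm tall standing on the middle of its top (115 mm overall), 0.27 to 0.45 kg. Origin: centre of its underside; z points up along the post. Loose. Starts in the pot (in the middle, in the ring, or as the astray one).
- cell_c: Cylindrical battery cell, 46 mm across and 80 mm tall (a plain metal can) with a black round grip post 16 mm across and 35 mm tall standing on the middle of its top (115 mm overall), 0.27 to 0.45 kg. Origin: centre of its underside; z points up along the post. Loose. Starts in the pot (in the middle, in the ring, or as the astray one).
- cell_d: Cylindrical battery cell, 46 mm across and 80 mm tall (a plain metal can) with a black round grip post 16 mm across and 35 mm tall standing on the middle of its top (115 mm overall), 0.27 to 0.45 kg. Origin: centre of its underside; z points up along the post. Loose. Starts in the pot (in the middle, in the ring, or as the astray one).
- cell_e: Cylindrical battery cell, 46 mm across and 80 mm tall (a plain metal can) with a black round grip post 16 mm across and 35 mm tall standing on the middle of its top (115 mm overall), 0.27 to 0.45 kg. Origin: centre of its underside; z points up along the post. Loose. Starts in the pot (in the middle, in the ring, or as the astray one).
- cell_f: Cylindrical battery cell, 46 mm across and 80 mm tall (a plain metal can) with a black round grip post 16 mm across and 35 mm tall standing on the middle of its top (115 mm overall), 0.27 to 0.45 kg. Origin: centre of its underside; z points up along the post. Loose. Starts in the tray.
- cell_g: Cylindrical battery cell, 46 mm across and 80 mm tall (a plain metal can) with a black round grip post 16 mm across and 35 mm tall standing on the middle of its top (115 mm overall), 0.27 to 0.45 kg. Origin: centre of its underside; z points up along the post. Loose. Starts in the tray.
- pack: Bystander: black tool battery pack, 75 x 115 mm, 64 mm high. Origin: centre of its underside.
- meter: Bystander: orange hand multimeter lying flat, 130 x 75 mm, 45 mm high. Origin: centre of its underside.
- driver: Bystander: screwdriver lying on the bench. Origin: about its middle, on the underside.
Mind the look-alikes: they are no part of the job. What is shaped like the cell_c but purple is not meant.

How it is judged:
At the end, for the whole second after the job is handed in: All seven cells stand inside the pot, at rest: each one's axis within 55 mm of the pot's axis, its underside less than 10 mm above the bench (the pot's floor is at 6 mm), upright within 0.06 rad with the post up. Seven cells fit so only as one in the middle and six round it (horizontal distance between each of cell_a, cell_b, cell_c, cell_d, cell_e, cell_f, cell_g and pot below 0.055 m and z of each of cell_a, cell_b, cell_c, cell_d, cell_e, cell_f, cell_g in the frame of pot below 0.01 m and angle between each of cell_a, cell_b, cell_c, cell_d, cell_e, cell_f, cell_g's own z axis and vertical below 0.06 rad and linear speed of each of cell_a, cell_b, cell_c, cell_d, cell_e, cell_f, cell_g below 0.02 m/s); the robot touches nothing.
It fails at once if a cell is tipped over (leans more than about 40 degrees) (angle between any of cell_a, cell_b, cell_c, cell_d, cell_e, cell_f, cell_g's own z axis and vertical above 0.7 rad).
It fails at once if a cell is rammed into the pot (over 50 N between a cell and the pot) (contact force between any of cell_a, cell_b, cell_c, cell_d, cell_e, cell_f, cell_g and pot above 50 N).
It fails at once if a cell is dropped in the pot (it moves faster than 0.55 m/s low in the pot, as in a free fall of some 20 mm) ((linear speed of cell_a above 0.55 m/s and horizontal distance between cell_a and pot below 0.06 m and z of cell_a in the frame of pot below 0.07 m) or (linear speed of cell_b above 0.55 m/s and horizontal distance between cell_b and pot below 0.06 m and z of cell_b in the frame of pot below 0.07 m) or (linear speed of cell_c above 0.55 m/s and horizontal distance between cell_c and pot below 0.06 m and z of cell_c in the frame of pot below 0.07 m) or (linear speed of cell_d above 0.55 m/s and horizontal distance between cell_d and pot below 0.06 m and z of cell_d in the frame of pot below 0.07 m) or (linear speed of cell_e above 0.55 m/s and horizontal distance between cell_e and pot below 0.06 m and z of cell_e in the frame of pot below 0.07 m) or (linear speed of cell_f above 0.55 m/s and horizontal distance between cell_f and pot below 0.06 m and z of cell_f in the frame of pot below 0.07 m) or (linear speed of cell_g above 0.55 m/s and horizontal distance between cell_g and pot below 0.06 m and z of cell_g in the frame of pot below 0.07 m)).
It fails at once if the battery pack, multimeter or screwdriver is moved by more than 30 mm (distance of any of pack, meter, driver from where it was at the start of the episode above 0.03 m).
It also fails if it takes over 70 s, if anything falls off the work surface, if the arm or the gripper's body presses on something with over 40 N, if the wrist force passes 120 N, or if a joint passes its speed limit or range.

## Working session

There is one attempt and no reset: what is moved stays moved. The work goes in short steps, Python scripts to look and compute and a tool call to move; the robot and the scene stay as the last step left them, time stands still between calls to the robot, and variables do not carry over. Pictures are saved under pics/ and viewed, about 8 in all and at most 12, crops included, and the job is handed in when it is done.

Besides the shell and the picture viewer there is one more tool, called after "Emit:" in YAML: its name, and indented under it one key for each argument. carry_out: Moves the arm, as the interface text tells. Its arguments: {"type":"object","properties":{"rows":{"type":"array","items":{"type":"array","items":{"type":"number"}}},"force":{"type":"number"}},"required":["rows"]}

```bash
mkdir -p pics; ls; cat > h.py <<'E'
from bench import *
import numpy as np, cv2
from scipy.spatial.transform import Rotation as R
def cam(name):
    c=camera_info(name); K=np.array([[c['fx'],0,c['cx']],[0,c['fy'],c['cy']],[0,0,1.]])
    if name=='wrist':
        s=read_state(); T=np.eye(4); T[:3,:3]=R.from_quat(s['eef_rot']).as_matrix(); T[:3,3]=s['ee_pos']
        E=T@np.array(c['tool_from_camera'])
    else: E=np.array(c['extrinsics'])
    return K,np.array(c['dist_coeffs'],float),E
def unproj(C,uv,z):
    K,d,E=C
    p=cv2.undistortPoints(np.array(uv,float).reshape(-1,1,2),K,d).reshape(-1,2)
    r=np.c_[p,np.ones(len(p))]@E[:3,:3].T
    return E[:3,3]+r*((z-E[2,3])/r[:,2])[:,None]
def proj(C,P):
    K,d,E=C; Ei=np.linalg.inv(E)
    return cv2.projectPoints(np.array(P,float).reshape(-1,3),cv2.Rodrigues(Ei[:3,:3])[0],Ei[:3,3],K,d)[0].reshape(-1,2)
E
python3 - <<'E'
from h import *
s=read_state(); print({k:np.round(v,3) for k,v in s.items()})
C=cam('top'); im=camera('top'); cv2.imwrite('pics/top.png',im)
cv2.imwrite('pics/side.png',camera('side'))
print(C[2].round(3),C[0].round(0))
for q in ['pot','tray','cell_a']:
    for r in pinpoint(q,'top')+[]: print(q,'pt',np.round(r['xy']),round(r['conf'],2))
    for r in recognise(q,'top'): print(q,'box',np.round(r['box']),round(r['conf'],2))
E
```

```text
pics
{'time': np.float64(0.0), 'joint_positions': array([ 1.21 ,  0.333, -0.065,  1.461,  0.022,  1.35 , -0.089]), 'joint_vel': array([-0.001, -0.001,  0.   , -0.   , -0.   , -0.001, -0.   ]), 'joint_torque': array([-0.0000e+00, -6.2326e+01,  2.4000e-02, -3.8989e+01, -6.1000e-02,
        4.0000e-02,  0.0000e+00]), 'ee_pos': array([ 0.207, -0.589,  0.236]), 'eef_rot': array([ 0.816, -0.578, -0.001, -0.   ]), 'ft_force': array([-0.276,  0.245, -0.011]), 'torque': array([-0.049, -0.03 , -0.   ]), 'width': np.float64(0.087)}
[[-0.018 -0.992  0.121  0.502]
 [-0.999  0.014 -0.032  0.037]
 [ 0.03  -0.122 -0.992  1.039]
 [ 0.     0.     0.     1.   ]] [[397.   0. 282.]
 [  0. 397. 209.]
 [  0.   0.   1.]]
pot pt [354. 231.] 0.69
pot box [354. 232.  74.  71.] 0.95
tray pt [199. 263.] 0.82
tray pt [353. 232.] 0.33
tray box [201. 260.  95.  69.] 0.57
cell_a pt [367. 158.] 0.88
cell_a pt [342. 154.] 0.88
cell_a pt [420. 212.] 0.86
cell_a pt [346. 213.] 0.83
cell_a pt [352. 230.] 0.82
cell_a pt [218. 252.] 0.76
cell_a pt [336. 229.] 0.63
cell_a pt [371. 226.] 0.61
cell_a pt [180. 248.] 0.55
cell_a pt [339. 245.] 0.54
cell_a box [217. 252.  19.  19.] 0.89
cell_a box [370. 157.  23.  27.] 0.88
cell_a box [344. 245.  23.  20.] 0.79
cell_a box [425. 208.  26.  17.] 0.75
cell_a box [357. 230.  23.  20.] 0.69
cell_a box [176. 245.  28.  18.] 0.69
cell_a box [340. 229.  21.  26.] 0.62
cell_a box [375. 220.  22.  18.] 0.57
cell_a box [349. 211.  24.  15.] 0.53
```

```bash
python3 - <<'E'
import cv2,numpy as np
im=cv2.imread('pics/top.png'); c=im[120:300,130:450]
cv2.imwrite('pics/topc.png',cv2.resize(c,(800,450),interpolation=cv2.INTER_CUBIC))
E
```

```text
(no output)
```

View pics/topc.png

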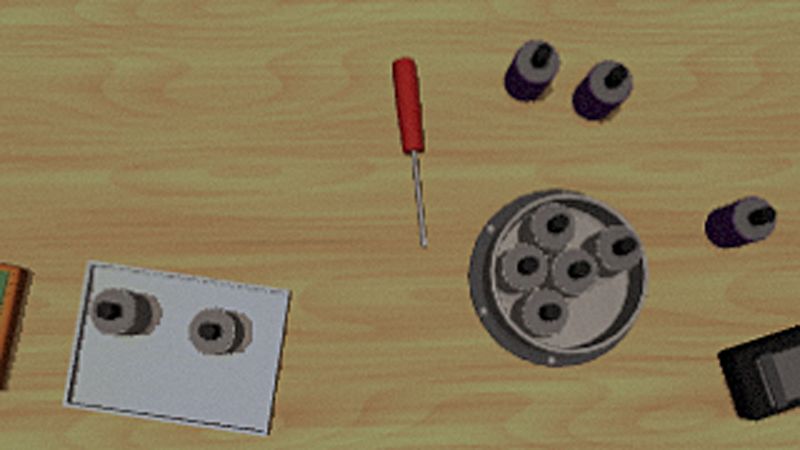

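View pics/side.png

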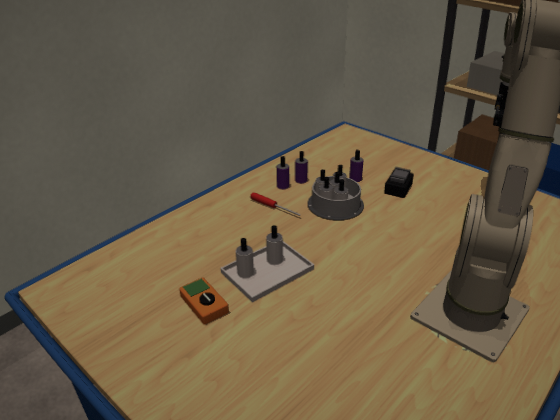

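Look-alikes: the purple cells at top-image pixels (342,154), (367,158) and (425,208) are not wanted. The plain grey ones are mine: two in the tray at (176,245) and (217,252), and five in the pot. The pot's middle cell is at about (360,228), the ring three are on its left, and the astray one is upper right at about (378,219). Next I'll take rough positions and go above the pot.

```bash
python3 - <<'E'
from h import *
C=cam('top')
f=lambda p:np.array(p)/2.5+[130,120]
print('posts pot',unproj(C,f([[561,220],[626,244],[527,265],[579,268],[551,312]]),.121)[:,:2].round(3))
print('tray posts',unproj(C,f([[104,311],[208,331]]),.119)[:,:2].round(3))
print('pot flange pt',unproj(C,[[354,231]],.006)[0].round(3))
s=read_state();T=R.from_quat(s['eef_rot']).as_matrix();print(T.round(3))
print(camera_info('wrist'))
E
```

```text
posts pot [[ 0.614 -0.162]
 [ 0.59  -0.223]
 [ 0.572 -0.128]
 [ 0.569 -0.177]
 [ 0.528 -0.149]]
tray posts [[0.536 0.264]
 [0.516 0.168]]
pot flange pt [ 0.567 -0.183  0.006]
[[ 0.331 -0.943 -0.   ]
 [-0.943 -0.331  0.   ]
 [-0.     0.    -1.   ]]
{'fx': 377.3835372910957, 'fy': 377.3835372910957, 'cx': 280.9396642945481, 'cy': 214.82175945316834, 'dist_coeffs': array([0.00946255, 0.        , 0.        , 0.        , 0.        ]), 'tool_from_camera': array([[ 9.99999200e-01, -1.19954879e-03, -4.02412074e-04,
         1.38078524e-03],
       [ 1.26417066e-03,  9.60388726e-01,  2.78660901e-01,
        -7.53636950e-02],
       [ 5.22046721e-05, -2.78661187e-01,  9.60389473e-01,
        -1.48610909e-01],
       [ 0.00000000e+00,  0.00000000e+00,  0.00000000e+00,
         1.00000000e+00]])}
```

Emit:
carry_out:
  rows:
    - [-1,-0.5,-0.88,0,0]
    - [-1,-0.5,-0.88,0,0]
    - [-1,-0.5,-0.88,0,0]
    - [-1,-0.5,-0.88,0,0]
    - [-1,-0.5,-0.88,0,0]
    - [-1,-0.5,-0.88,0,0]
    - [-1,-0.5,-0.88,0,0]
    - [-1,-0.5,-0.88,0,0]
    - [-1,-0.5,-0.88,0,0]
    - [-1,-0.5,-0.88,0,0]
    - [-1,-0.5,-0.88,0,0]
    - [-1,-0.5,-0.88,0,0]
    - [-1,-0.5,-0.88,0,0]
    - [-1,-0.5,-0.88,0,0]
    - [-1,-0.5,-0.88,0,0]
    - [-1,-0.5,-0.88,0,0]
    - [-1,-0.5,-0.88,0,0]
    - [-1,-0.5,-0.88,0,0]
    - [-1,0,0,0,0]

```text
time: 1.98
ee_pos: [0.5802, -0.1602, 0.2357]
eef_rot: [0.813, -0.582, 0.001, 0.001]
ft_force: [0.1, 0.9, 1.0]
width: 0.0869
```

```bash
python3 - <<'E'
from h import *
C=cam('wrist'); im=camera('wrist'); cv2.imwrite('pics/w1.png',im)
for q in ['pot','cell_a']:
    for r in pinpoint(q,'wrist'): print(q,np.round(r['xy']),round(r['conf'],2), unproj(C,[r['xy']],.006)[0].round(3))
E
```

```text
pot [190.  11.] 0.52 [ 0.703 -0.034  0.006]
cell_a [253. 228.] 0.89 [ 0.525 -0.15   0.006]
cell_a [247. 180.] 0.77 [ 0.573 -0.129  0.006]
cell_a [341. 193.] 0.75 [ 0.591 -0.224  0.006]
cell_a [292. 154.] 0.74 [ 0.611 -0.163  0.006]
cell_a [408.  23.] 0.6 [ 0.757 -0.224  0.006]
cell_a [292. 198.] 0.59 [ 0.569 -0.178  0.006]
```

View pics/w1.png

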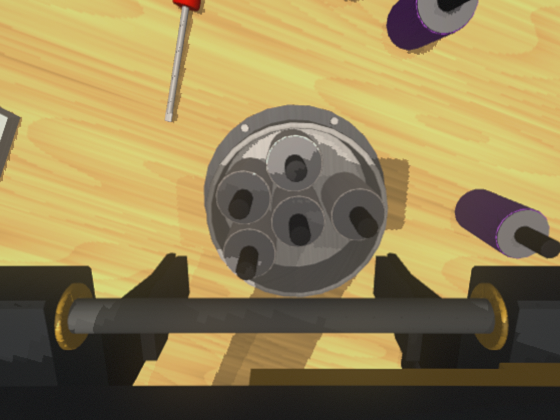

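The wrist view shows the five pot cells. The middle one is at (297,220), the ring three at (293,160), (243,195) and (248,255), and the astray one at (358,212). The purple ones are outside, at (435,20) and (505,225). Now I'll refine by fitting the dark post silhouettes.

```bash
cat >> h.py <<'E'
from scipy.optimize import minimize, least_squares
def fitpost(C,im,xy,z0=.006):
    """dark post silhouette match; z0 = underside height of cell"""
    g=cv2.GaussianBlur(im.max(2).astype(float),(0,0),1.0)
    a=np.linspace(0,2*np.pi,24,endpoint=False); c=np.c_[np.cos(a),np.sin(a)]
    def hull(p,r,lo,hi):
        P=np.vstack([np.c_[p+r*c,np.full(24,z)] for z in (lo,hi)])
        return cv2.convexHull(proj(C,P).astype(np.float32))
    def msk(h):
        m=np.zeros(g.shape,np.uint8); cv2.fillConvexPoly(m,np.round(h*16).astype(np.int32),255,cv2.LINE_AA,4); return m/255.
    def cost(p):
        m=msk(hull(p,.008,z0+.081,z0+.115)); o=np.clip(msk(hull(p,.012,z0+.078,z0+.119))-m,0,1)
        return (g*m).sum()/m.sum()-(np.minimum(g,110)*o).sum()/o.sum()
    xy=np.array(xy,float)
    G=[(cost(xy+[dx,dy]),dx,dy) for dx in np.arange(-.01,.0101,.002) for dy in np.arange(-.01,.0101,.002)]
    b=min(G); r=minimize(cost,xy+b[1:],method='Nelder-Mead',options=dict(initial_simplex=xy+b[1:]+np.array([[0,0],[.002,0],[0,.002]]),xatol=1e-4))
    return r.x,r.fun
E
python3 - <<'E'
from h import *
C=cam('wrist'); im=cv2.imread('pics/w1.png'); t=cv2.imread('pics/top.png'); Ct=cam('top')
q=[]
for p in [(.569,-.178),(.611,-.163),(.573,-.129),(.525,-.150),(.591,-.224)]:
    a=fitpost(C,im,p); b=fitpost(Ct,t,p); print(a[0].round(4),round(a[1]),b[0].round(4),round(b[1])); q.append(a[0])
for p in [(.536,.264),(.516,.168)]: print('tray',fitpost(Ct,t,p,.004))
q=np.array(q)
def m(v): a=v[2]+np.radians([0,60,120]); return np.vstack([v[:2],v[:2]+.049*np.c_[np.cos(a),np.sin(a)]])
r=least_squares(lambda v:(m(v)-q[:4]).ravel(),[.568,-.177,.4]); print(r.x, (r.fun*1000).round(1),'astray',np.linalg.norm(q[4]-r.x[:2]),np.degrees(np.arctan2(*(q[4]-r.x[:2])[::-1])))
E
```

```text
[ 0.5651 -0.1879] -47 [ 0.5685 -0.1793] -42
[ 0.6093 -0.17  ] -37 [ 0.6131 -0.1617] -46
[ 0.5708 -0.1391] -38 [ 0.5735 -0.1305] -45
[ 0.5273 -0.1579] -39 [ 0.5293 -0.1504] -46
[ 0.5865 -0.2332] -38 [ 0.5909 -0.2249] -49
tray (array([0.53761841, 0.264669  ]), np.float64(-51.5661972568963))
tray (array([0.51674862, 0.16943157]), np.float64(-48.131644993386786))
[ 0.56473459 -0.1879921   0.38500805] [-0.4 -0.1  0.9  0.4  0.7 -0.3 -1.2  0. ] astray 0.050207203791008403 -64.26959932115506
```

```bash
cat >> h.py <<'E'
def shot(name='wrist',fn=None):
    C=cam(name); im=camera(name)
    if fn: cv2.imwrite('pics/'+fn+'.png',im)
    return C,im
def hexfit(q,n,v0):
    """q[0] middle (or None rows skipped), n: ring indices"""
    def m(v): a=v[2]+np.radians(60*np.array(n)); return v[:2]+.049*np.c_[np.cos(a),np.sin(a)]
    return least_squares(lambda v:(m(v)-q).ravel(),v0)
E
python3 - <<'E'
from h import *
print(read_state()['ee_pos'],read_state()['joint_vel'].round(3))
C,im=shot(); print(read_state()['ee_pos'])
q=[]
for p in [(.569,-.178),(.611,-.163),(.573,-.129),(.525,-.150),(.591,-.224)]:
    a=fitpost(C,im,p);print(a[0].round(4),round(a[1])); q.append(a[0])
q=np.array(q)
def m(v): a=v[2]+np.radians([0,60,120]); return np.vstack([v[:2],v[:2]+.049*np.c_[np.cos(a),np.sin(a)]])
r=least_squares(lambda v:(m(v)-q[:4]).ravel(),[.568,-.177,.4]); print(r.x, (r.fun*1000).round(1),'astray',np.linalg.norm(q[4]-r.x[:2]),np.degrees(np.arctan2(*(q[4]-r.x[:2])[::-1])))
E
```

```text
[ 0.57693236 -0.16714098  0.23563423] [ 0.025 -0.01   0.02   0.007  0.002 -0.001  0.002]
[ 0.5765603  -0.16805961  0.23570097]
[ 0.5686 -0.1807] -46
[ 0.6131 -0.1624] -32
[ 0.5741 -0.1316] -39
[ 0.5308 -0.1506] -42
[ 0.5907 -0.2256] -37
[ 0.56834697 -0.18062097  0.38867533] [-0.2  0.1  0.6  0.4  0.8 -0.5 -1.2 -0. ] astray 0.05027476587994444 -63.57273167193608
```

Emit:
carry_out:
  rows:
    - [0.2,0.49,0.04,0,0]
    - [0.2,0.49,0.04,0,0]
    - [0.2,0.49,0.04,0.3,0]
    - [0.2,0.49,0.04,0.5,0]
    - [0.2,0,0,0.5,0]
    - [0.2,0,0,0.5,0]
    - [0.2,0,0,0,0]
    - [0.2,0,0,0,0]
    - [0.2,0,0,0,0]
    - [0.2,0,0,0,0]

```text
time: 3.02
ee_pos: [0.5863, -0.2505, 0.1783]
eef_rot: [0.805, -0.594, 0.003, 0.006]
ft_force: [0.3, 0.1, -0.6]
width: 0.0362
```

```bash
cat >> h.py <<'E'
def go(x,y,z=None):
    """units from here to the target"""
    s=read_state(); T=R.from_quat(s['eef_rot']).as_matrix()
    d=np.array([x,y,s['ee_pos'][2] if z is None else z])-s['ee_pos']
    print('t',round(float(s['time']),2),'at',s['ee_pos'].round(4),'units',(T.T@d/.03).round(2),'x-ang',np.degrees(np.arctan2(T[1,0],T[0,0])).round(1),'F',s['ft_force'].round(1),'w',round(float(s['width']),4),'tilt',np.degrees(np.arccos(-T[2,2])).round(2))
E
python3 -c "
from h import *
go(.5908,-.2253,.105)"
```

```text
t 3.02 at [ 0.5863 -0.2505  0.1783] units [-0.79 -0.41  2.43] x-ang -72.9 F [ 0.3  0.1 -0.6] w 0.0362 tilt 0.78
```

Emit:
carry_out:
  rows:
    - [0.2,-0.2,-0.1,0,0]
    - [0.2,-0.2,-0.1,0,0]
    - [0.2,-0.15,-0.1,0,0]
    - [0.2,-0.1,-0.05,0,0]
    - [0.2,-0.05,0,0,0]
    - [0.2,0,0,0,0]
    - [0.2,0,0,0,0]
    - [0.2,0,0,0,0]

```text
time: 3.68
ee_pos: [0.5925, -0.223, 0.1817]
eef_rot: [0.806, -0.592, 0.006, 0.005]
ft_force: [-0.1, -0.3, 0.7]
width: 0.0349
```

```bash
python3 -c "
from h import *
go(.5908,-.2253,.105)
C,im=shot('wrist')
for p in [(.569,-.1805),(.613,-.1624),(.591,-.225)]: print(fitpost(C,im,p))
go(.5908,-.2253,.105)"
```

```text
t 3.68 at [ 0.5925 -0.223   0.1817] units [0.02 0.07 2.56] x-ang -72.7 F [-0.1 -0.3  0.7] w 0.0349 tilt 0.86
(array([ 0.57038845, -0.18049815]), np.float64(-46.35583134835405))
(array([ 0.6131263 , -0.16197139]), np.float64(-34.18277464409958))
(array([ 0.59145732, -0.22486599]), np.float64(-47.94876539138748))
t 3.73 at [ 0.5925 -0.2231  0.1817] units [0.02 0.07 2.56] x-ang -72.7 F [0.4 0.4 0.3] w 0.0348 tilt 0.86
```

Emit:
carry_out:
  rows:
    - [0.2,0,0.03,0.3,0]
    - [0.2,0,0.02,0.35,0]
    - [0.2,0,0.02,0.35,0]
    - [0.2,0,0,0.3,0]
    - [0.2,0,0,0.25,0]
    - [0.2,0,0,0.2,0]
    - [0.2,0,0,0.15,0]
    - [0.2,0,0,0.1,0]
    - [0.2,0,0,0.05,0]
    - [0.2,0,0,0,0]
    - [0.2,0,0,0,0]

```text
time: 4.65
ee_pos: [0.5888, -0.2258, 0.1111]
eef_rot: [0.805, -0.593, 0.004, 0.006]
ft_force: [0.4, 0.2, 0.1]
width: 0.035
```

```bash
python3 -c "
from h import *
go(.5914,-.2250,.105)"
```

```text
t 4.65 at [ 0.5888 -0.2258  0.1111] units [-0.   -0.09  0.2 ] x-ang -72.8 F [0.4 0.2 0.1] w 0.035 tilt 0.79
```

Emit:
carry_out:
  rows:
    - [0.2,0,-0.05,0.1,0]
    - [0.2,0,-0.04,0.05,0]
    - [0.2,0,0,0,0]
    - [0.5,0,0,0,0]
    - [1,0,0,0,0]
    - [1,0,0,0,0]
    - [1,0,0,0,0]
    - [1,0,0,0,0]
  force: 20

```text
time: 5.32
ee_pos: [0.5926, -0.2243, 0.1078]
eef_rot: [0.805, -0.593, 0.005, 0.005]
ft_force: [-1.2, 1.1, -1.0]
width: 0.0151
```

```bash
python3 -c "
from h import *
go(.608,-.209,.111)"
```

```text
t 5.32 at [ 0.5926 -0.2243  0.1078] units [-0.33 -0.64 -0.11] x-ang -72.7 F [-1.2  1.1 -1. ] w 0.0151 tilt 0.79
```

Emit:
carry_out:
  rows:
    - [1,0,0,-0.08,0]
    - [1,0,0,-0.06,0]
    - [1,0.02,-0.08,0,0]
    - [1,-0.02,-0.1,0,0]
    - [1,-0.06,-0.1,0,0]
    - [1,-0.06,-0.1,0,0]
    - [1,-0.06,-0.08,0,0]
    - [1,-0.05,-0.06,0,0]
    - [1,0,0,0,0]
    - [1,0,0,0,0]
    - [1,0,0,0,0]

```text
time: 6.23
ee_pos: [0.6058, -0.2114, 0.1102]
eef_rot: [0.805, -0.593, 0.003, 0.006]
ft_force: [0.1, -0.2, -3.4]
width: 0.0153
```

```bash
python3 -c "
from h import *
go(.608,-.209,.1078)"
```

```text
t 6.23 at [ 0.6058 -0.2114  0.1102] units [-0.06 -0.09  0.08] x-ang -72.7 F [ 0.1 -0.2 -3.4] w 0.0153 tilt 0.75
```

Force −3.4 N means the cell is lifted and hanging free. Next: nudge, lower and release.

Emit:
carry_out:
  rows:
    - [1,-0.05,-0.07,0,0]
    - [1,-0.03,-0.03,0,0]
    - [1,0,0,0,0]
    - [1,0,0,0.05,0]
    - [1,0,0,0.04,0]
    - [1,0,0,0.03,0]
    - [1,0,0,0.02,0]
    - [1,0,0,0,0]
    - [1,0,0,0,0]

```text
time: 6.98
ee_pos: [0.6089, -0.2087, 0.1079]
eef_rot: [0.805, -0.593, 0.005, 0.005]
ft_force: [0.2, 0.7, -2.7]
width: 0.0153
```

```bash
python3 -c "
from h import *
go(.608,-.209,.1078)"
```

```text
t 6.98 at [ 0.6089 -0.2087  0.1079] units [-0.    0.03  0.  ] x-ang -72.8 F [ 0.2  0.7 -2.7] w 0.0153 tilt 0.82
```

Emit:
carry_out:
  rows:
    - [1,0,0,0.03,0]
    - [1,0,0,0.02,0]
    - [0.6,0,0,0,0]
    - [0.2,0,0,0,0]
    - [0.2,0,0,0,0]
    - [0.2,0,0,-0.2,0]
    - [0.2,0,0,-0.4,0]
    - [0.2,0,0,-0.7,0]
    - [0.2,0,0,-0.8,0]
    - [0.2,0,0,-0.7,0]
    - [0.2,0,0,-0.4,0]
    - [0.2,0,0,-0.2,0]
    - [0.2,0,0,0,0]
    - [0.2,0,0,0,0]
    - [0.2,0,0,0,0]
    - [0.2,0,0,0,0]

```text
time: 8.32
ee_pos: [0.6095, -0.2076, 0.2197]
eef_rot: [0.805, -0.593, 0.007, 0.005]
ft_force: [-0.2, 0.7, 0.5]
width: 0.035
```

```bash
python3 - <<'E'
from h import *
go(.517,.169,.236)
C,im=shot('wrist','w2')
q=[]
for p in [(.569,-.1805),(.613,-.1624),(.574,-.131),(.530,-.150),(.608,-.209)]:
    a=fitpost(C,im,p); print(a[0].round(4),round(a[1])); q.append(a[0])
r=hexfit(np.array(q[1:]),[0,1,2,-1],[.5685,-.18,.39]); print(r.x,(r.fun*1000).round(1))
for k in (-2,-3): a=r.x[2]+k*np.pi/3; print(r.x[:2]+.049*np.array([np.cos(a),np.sin(a)]))
go(.517,.169,.236)
E
```

```text
t 8.32 at [ 0.6095 -0.2076  0.2197] units [-12.89  -0.78  -0.76] x-ang -72.8 F [-0.2  0.7  0.5] w 0.035 tilt 0.96
[ 0.5693 -0.1806] -34
[ 0.613  -0.1615] -45
[ 0.5731 -0.1316] -33
[ 0.5339 -0.1504] -24
[ 0.6072 -0.2107] -49
[ 0.56887846 -0.18034924  0.38969109] [ 1.2 -0.2  2.3 -0.2 -3.9  0.   0.4  0.4]
[ 0.56233658 -0.22891058]
[ 0.52355217 -0.19896447]
t 8.37 at [ 0.6094 -0.2075  0.2195] units [-12.89  -0.78  -0.76] x-ang -72.8 F [-0.  -0.3  0.1] w 0.0349 tilt 0.95
```

Emit:
carry_out:
  rows:
    - [0.2,-0.4,-0.05,0,0]
    - [0.2,-0.8,-0.05,0,0]
    - [0.2,-0.8,-0.05,0,0]
    - [0.2,-0.8,-0.05,0,0]
    - [0.2,-0.8,-0.05,0,0]
    - [0.2,-0.8,-0.05,0,0]
    - [0.2,-0.8,-0.05,0,0]
    - [0.2,-0.8,-0.05,0,0]
    - [0.2,-0.8,-0.05,0,0]
    - [0.2,-0.8,-0.05,0,0]
    - [0.2,-0.8,-0.05,0,0]
    - [0.2,-0.8,-0.05,0,0]
    - [0.2,-0.7,-0.05,0,0]
    - [0.2,-0.6,-0.05,0,0]
    - [0.2,-0.4,0,0,0]
    - [0.2,-0.3,0,0,0]
    - [0.2,-0.2,0,0,0]
    - [0.2,0,0,0,0]
    - [0.2,0,0,0,0]
    - [0.2,0,0,0,0]

```text
time: 10.03
ee_pos: [0.51, 0.1529, 0.2023]
eef_rot: [0.807, -0.59, -0.001, 0.01]
ft_force: [-0.1, 0.3, -0.6]
width: 0.0348
```

```bash
python3 - <<'E'
from h import *
go(.517,.169,.17)
C,im=shot('wrist','w3')
for p in [(.517,.169)]:
    a=fitpost(C,im,p,.004); print(a[0].round(4),round(a[1]))
go(*a[0],.17)
E
```

```text
t 10.03 at [0.51   0.1529 0.2023] units [-0.45 -0.4   1.06] x-ang -72.4 F [-0.1  0.3 -0.6] w 0.0348 tilt 1.18
[0.5169 0.1705] -40
t 10.08 at [0.5101 0.1526 0.2022] units [-0.51 -0.42  1.06] x-ang -72.4 F [-0.5 -0.6 -0.2] w 0.0348 tilt 1.19
```

Emit:
carry_out:
  rows:
    - [0.2,-0.15,-0.1,0.1,0]
    - [0.2,-0.15,-0.12,0.1,0]
    - [0.2,-0.1,-0.1,0.1,0]
    - [0.2,-0.07,-0.07,0.1,0]
    - [0.2,-0.04,-0.03,0.1,0]
    - [0.2,0,0,0.1,0]
    - [0.2,0,0,0.1,0]
    - [0.2,0,0,0,0]
    - [0.2,0,0,0,0]

```text
time: 10.83
ee_pos: [0.5189, 0.17, 0.1774]
eef_rot: [0.806, -0.592, -0.002, 0.011]
ft_force: [-0.5, 0.2, -0.0]
width: 0.0348
```

```bash
python3 - <<'E'
from h import *
C,im=shot('wrist','w4')
a=fitpost(C,im,(.517,.170),.004); print(a[0].round(4),round(a[1]))
go(*a[0],.105)
E
```

```text
[0.5183 0.1708] -41
t 10.88 at [0.5189 0.1699 0.1774] units [-0.06 -0.04  2.41] x-ang -72.6 F [-0.5 -0.1 -0.5] w 0.0352 tilt 1.27
```

Emit:
carry_out:
  rows:
    - [0.2,-0.02,-0.02,0.3,0]
    - [0.2,-0.02,-0.02,0.35,0]
    - [0.2,-0.02,0,0.35,0]
    - [0.2,0,0,0.35,0]
    - [0.2,0,0,0.3,0]
    - [0.2,0,0,0.2,0]
    - [0.2,0,0,0.15,0]
    - [0.2,0,0,0.1,0]
    - [0.2,0,0,0.05,0]
    - [0.2,0,0,0,0]
    - [0.2,0,0,0,0]

```text
time: 11.8
ee_pos: [0.5178, 0.1705, 0.105]
eef_rot: [0.806, -0.592, -0.002, 0.012]
ft_force: [-0.1, -0.4, 0.9]
width: 0.0345
```

```bash
python3 - <<'E'
from h import *
go(.5178,.1707,.105)
E
```

```text
t 11.8 at [0.5178 0.1705 0.105 ] units [-0.01 -0.   -0.  ] x-ang -72.7 F [-0.1 -0.4  0.9] w 0.0345 tilt 1.34
```

Emit:
carry_out:
  rows:
    - [0.6,0,0,0,0]
    - [1,0,0,0,0]
    - [1,0,0,0,0]
    - [1,0,0,0,0]
    - [1,0,0,0,0]
    - [1,0,0,-0.1,0]
    - [1,0,0,-0.2,0]
    - [1,0,0,-0.4,0]
    - [1,0,0,-0.6,0]
    - [1,0,0,-0.7,0]
    - [1,0,0,-0.7,0]
    - [1,0,0,-0.7,0]
    - [1,0,0,-0.6,0]
    - [1,0,0,-0.5,0]
    - [1,0,0,-0.3,0]
    - [1,0,0,-0.1,0]
    - [1,0,0,0,0]
    - [1,0,0,0,0]
    - [1,0,0,0,0]
  force: 30

```text
time: 13.38
ee_pos: [0.5186, 0.1734, 0.267]
eef_rot: [0.806, -0.592, -0.002, 0.011]
ft_force: [-0.0, -0.6, -3.2]
width: 0.0152
```

```bash
python3 - <<'E'
from h import *
go(.5622,-.2288,.26)
go(.5178,.1705,.26)
E
```

```text
t 13.38 at [0.5186 0.1734 0.267 ] units [13.22  2.62  0.42] x-ang -72.5 F [-0.  -0.6 -3.2] w 0.0152 tilt 1.26
t 13.38 at [0.5186 0.1734 0.267 ] units [0.08 0.05 0.23] x-ang -72.5 F [-0.  -0.6 -3.2] w 0.0152 tilt 1.26
```

Emit:
carry_out:
  rows:
    - [1,0.3,0.1,-0.02,0]
    - [1,0.6,0.15,-0.02,0]
    - [1,0.8,0.15,-0.02,0]
    - [1,0.8,0.15,-0.02,0]
    - [1,0.8,0.15,-0.02,0]
    - [1,0.8,0.15,-0.02,0]
    - [1,0.8,0.15,-0.02,0]
    - [1,0.8,0.15,-0.02,0]
    - [1,0.8,0.15,-0.02,0]
    - [1,0.8,0.15,-0.02,0]
    - [1,0.8,0.15,-0.02,0]
    - [1,0.8,0.15,-0.02,0]
    - [1,0.8,0.15,-0.02,0]
    - [1,0.7,0.15,-0.02,0]
    - [1,0.6,0.15,-0.02,0]
    - [1,0.4,0.1,0,0]
    - [1,0.3,0,0,0]
    - [1,0.2,0,0,0]
    - [1,0,0,0,0]
    - [1,0,0,0,0]

```text
time: 15.05
ee_pos: [0.5503, -0.2166, 0.2646]
eef_rot: [0.806, -0.592, -0.014, 0.018]
ft_force: [1.0, 0.3, -2.6]
width: 0.0151
```

```bash
python3 - <<'E'
from h import *
go(.5622,-.2288,.23)
E
```

```text
t 15.05 at [ 0.5503 -0.2166  0.2646] units [ 0.51 -0.31  1.14] x-ang -72.6 F [ 1.   0.3 -2.6] w 0.0151 tilt 2.64
```

Emit:
carry_out:
  rows:
    - [1,0.15,-0.1,0.1,0]
    - [1,0.15,-0.08,0.1,0]
    - [1,0.1,-0.06,0.1,0]
    - [1,0.06,-0.04,0.05,0]
    - [1,0,0,0,0]
    - [1,0,0,0,0]
    - [1,0,0,0,0]

```text
time: 15.63
ee_pos: [0.5643, -0.2236, 0.2522]
eef_rot: [0.808, -0.589, -0.014, 0.018]
ft_force: [-0.0, -0.9, -2.4]
width: 0.0153
```

```bash
python3 - <<'E'
from h import *
go(.5622,-.2288,.23)
C,im=shot('wrist','w5')
Ct,t=shot('top','t5')
T=R.from_quat(read_state()['eef_rot']).as_matrix(); print(T[:,2].round(4))
q=[]
for p in [(.569,-.1805),(.613,-.1624),(.574,-.131),(.530,-.150),(.608,-.209)]:
    a=fitpost(C,im,p); b=fitpost(Ct,t,p); print(a[0].round(4),round(a[1]),b[0].round(4),round(b[1]))
cv2.imwrite('pics/m5.png',np.hstack([cv2.resize(im[20:400,80:480],(400,380)),cv2.resize(t[170:290,300:425],(396,380),interpolation=cv2.INTER_CUBIC)]))
E
```

```text
t 15.63 at [ 0.5643 -0.2236  0.2522] units [0.15 0.09 0.75] x-ang -72.3 F [-0.  -0.9 -2.4] w 0.0153 tilt 2.61
[-0.0437 -0.012  -0.999 ]
[ 0.5689 -0.1806] -45 [ 0.5683 -0.1786] -24
[ 0.6136 -0.1624] -20 [ 0.6131 -0.1604] -49
[ 0.5747 -0.1328] -22 [ 0.5735 -0.1305] -49
[ 0.5306 -0.1516] -24 [ 0.5291 -0.1504] -38
[ 0.6074 -0.211 ] -17 [ 0.6066 -0.2097] -29
```

View pics/m5.png

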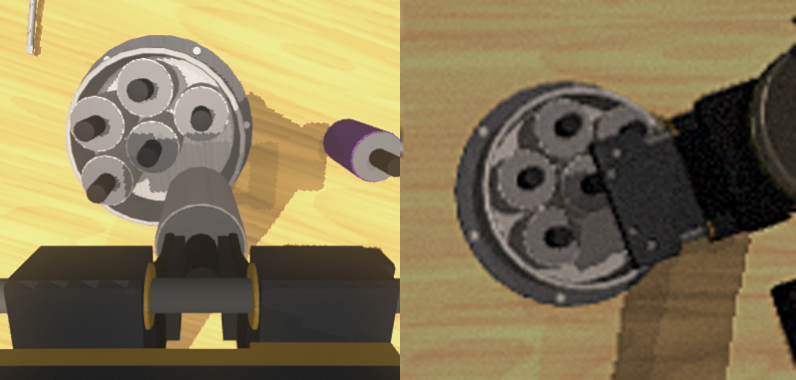

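```bash
python3 - <<'E'
from h import *
go(.563,-.2295,.195)
E
```

```text
t 15.73 at [ 0.5643 -0.2236  0.2524] units [0.18 0.01 1.92] x-ang -72.3 F [ 0.2  0.1 -3.1] w 0.0149 tilt 2.6
```

Emit:
carry_out:
  rows:
    - [1,0.08,0,0.1,0]
    - [1,0.06,0,0.2,0]
    - [1,0.03,0,0.3,0]
    - [1,0,0,0.35,0]
    - [1,0,0,0.3,0]
    - [1,0,0,0.2,0]
    - [1,0,0,0.15,0]
    - [1,0,0,0.1,0]
    - [1,0,0,0,0]
    - [1,0,0,0,0]

```text
time: 16.57
ee_pos: [0.5624, -0.2296, 0.1946]
eef_rot: [0.807, -0.59, -0.015, 0.018]
ft_force: [0.0, -0.3, -1.9]
width: 0.015
```

```bash
python3 - <<'E'
from h import *
go(.563,-.2295,.195)
C,im=shot('wrist')
# overlay: where the held cell's bottom circle is expected, and middle/e can tops
T=R.from_quat(read_state()['eef_rot']).as_matrix(); p=read_state()['ee_pos']; print(T[:,2].round(4))
ax=T@(R.from_quat([.806,-.592,-.002,.012]).as_matrix().T@np.array([0,0,-1.])); b=p+ax*.101; print('bottom',b.round(4))
a=np.linspace(0,6.3,60)
for c,z,r in [(b[:2],b[2],.023),((.569,-.1805),.086,.023),((.607,-.2105),.086,.023),((.5685,-.180),.066,.075)]:
    P=np.c_[c[0]+r*np.cos(a),c[1]+r*np.sin(a),np.full(60,z)]
    cv2.polylines(im,[proj(C,P).round().astype(np.int32)],False,(0,255,0),1)
cv2.imwrite('pics/w6.png',cv2.resize(im[60:360,100:440],None,fx=2,fy=2,interpolation=cv2.INTER_CUBIC))
E
```

```text
t 16.57 at [ 0.5624 -0.2296  0.1946] units [ 0.   -0.02 -0.01] x-ang -72.3 F [ 0.  -0.3 -1.9] w 0.015 tilt 2.7
[-0.0456 -0.0114 -0.9989]
bottom [ 0.5596 -0.2291  0.0937]
```

View pics/w6.png

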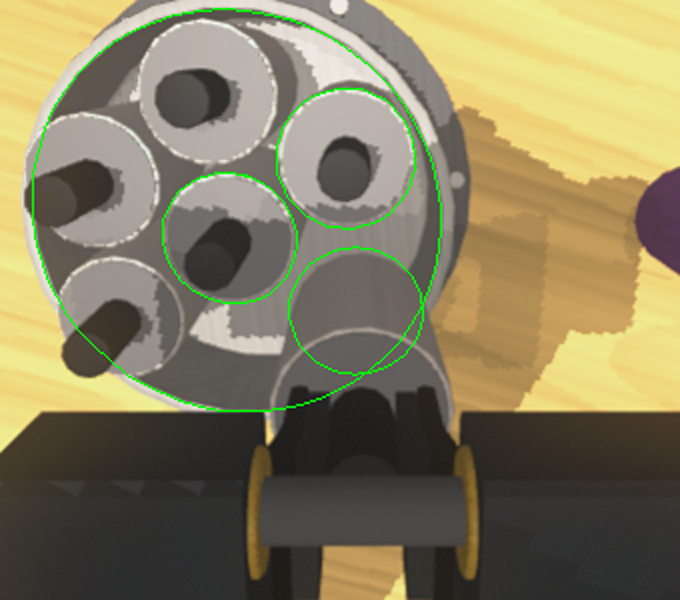

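```bash
python3 - <<'E'
from h import *
go(.5638,-.2295,.150)
go(.5638,-.2295,.108)
E
```

```text
t 16.62 at [ 0.5624 -0.2296  0.1947] units [ 0.01 -0.11  1.49] x-ang -72.3 F [-0.1 -0.3 -2.8] w 0.0149 tilt 2.7
t 16.62 at [ 0.5624 -0.2296  0.1947] units [ 0.02 -0.18  2.88] x-ang -72.3 F [-0.1 -0.3 -2.8] w 0.0149 tilt 2.7
```

Emit:
carry_out:
  rows:
    - [1,0,-0.03,0.1,0]
    - [1,0,-0.02,0.2,0]
    - [1,0,-0.02,0.25,0]
    - [1,0,-0.02,0.25,0]
    - [1,0,-0.01,0.2,0]
    - [1,0,-0.01,0.15,0]
    - [1,0,0,0.1,0]
    - [1,0,0,0,0]
    - [1,0,0,0,0]

```text
time: 17.37
ee_pos: [0.5644, -0.2289, 0.1534]
eef_rot: [0.807, -0.589, -0.015, 0.018]
ft_force: [0.3, -0.2, -1.4]
width: 0.0152
```

```bash
python3 - <<'E'
from h import *
go(.5638,-.2295,.108)
E
```

```text
t 17.37 at [ 0.5644 -0.2289  0.1534] units [ 0.02 -0.04  1.51] x-ang -72.3 F [ 0.3 -0.2 -1.4] w 0.0152 tilt 2.65
```

Emit:
carry_out:
  rows:
    - [1,0,-0.01,0.1,0]
    - [1,0,-0.01,0.15,0]
    - [1,0,-0.01,0.2,0]
    - [1,0,-0.01,0.2,0]
    - [1,0,0,0.2,0]
    - [1,0,0,0.15,0]
    - [1,0,0,0.12,0]
    - [1,0,0,0.08,0]
    - [1,0,0,0.04,0]
    - [1,0,0,0,0]
    - [1,0,0,0,0]

```text
time: 18.28
ee_pos: [0.5641, -0.2291, 0.1124]
eef_rot: [0.807, -0.589, -0.014, 0.018]
ft_force: [0.2, -0.1, -1.5]
width: 0.0152
```

```bash
python3 - <<'E'
from h import *
go(.5638,-.2295,.107)
E
```

```text
t 18.28 at [ 0.5641 -0.2291  0.1124] units [0.01 0.01 0.18] x-ang -72.3 F [ 0.2 -0.1 -1.5] w 0.0152 tilt 2.62
```

Emit:
carry_out:
  rows:
    - [1,0,0,0.06,0]
    - [1,0,0,0.06,0]
    - [1,0,0,0.04,0]
    - [1,0,0,0.03,0]
    - [1,0,0,0,0]
    - [1,0,0,0,0]

```text
time: 18.78
ee_pos: [0.5653, -0.2292, 0.1092]
eef_rot: [0.807, -0.59, -0.012, 0.017]
ft_force: [0.2, 1.4, -2.9]
width: 0.0153
```

```bash
python3 - <<'E'
from h import *
go(.5638,-.2295,.107)
E
```

```text
t 18.78 at [ 0.5653 -0.2292  0.1092] units [-0.01  0.05  0.08] x-ang -72.3 F [ 0.2  1.4 -2.9] w 0.0153 tilt 2.43
```

Emit:
carry_out:
  rows:
    - [1,0,0,0.05,0]
    - [1,0,0,0.04,0]
    - [1,0,0,0.03,0]
    - [1,0,0,0,0]
    - [1,0,0,0,0]

```text
time: 19.2
ee_pos: [0.5667, -0.2293, 0.109]
eef_rot: [0.808, -0.589, -0.01, 0.017]
ft_force: [-0.2, 0.3, -2.4]
width: 0.0152
```

Emit:
carry_out:
  rows:
    - [1,0,0.02,0.08,0]
    - [1,0,0.02,0.08,0]
    - [1,0,0,0,0]
    - [1,0,0,0,0]

```text
time: 19.53
ee_pos: [0.5677, -0.2294, 0.1092]
eef_rot: [0.808, -0.589, -0.008, 0.016]
ft_force: [-0.3, -0.1, -2.5]
width: 0.015
```

```bash
python3 - <<'E'
from h import *
go(.5638,-.2295,.107)
C,im=shot('wrist'); Cs,sd=shot('side'); Ct,t=shot('top')
for p in [(.569,-.1805),(.613,-.1624),(.574,-.131),(.530,-.150),(.608,-.209)]:
    a=fitpost(C,im,p); print(a[0].round(4),round(a[1]))
im2=cv2.resize(im[40:300,120:460],None,fx=1.55,fy=1.55,interpolation=cv2.INTER_CUBIC)
s2=cv2.resize(sd[160:225,295:375],(270,219),interpolation=cv2.INTER_CUBIC); s2=cv2.copyMakeBorder(s2,0,im2.shape[0]-219,0,0,cv2.BORDER_CONSTANT)
cv2.imwrite('pics/m7.png',np.hstack([im2,s2]))
E
```

```text
t 19.53 at [ 0.5677 -0.2294  0.1092] units [-0.04  0.12  0.08] x-ang -72.2 F [-0.3 -0.1 -2.5] w 0.015 tilt 1.99
[ 0.5694 -0.1804] -31
[ 0.6138 -0.1619] -39
[ 0.5749 -0.1326] -39
[ 0.5412 -0.1582] -21
[ 0.6072 -0.2109] -39
```

View pics/m7.png

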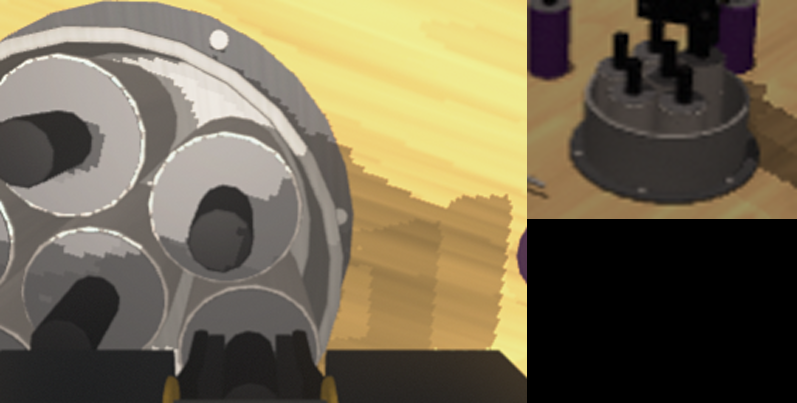

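Emit:
carry_out:
  rows:
    - [1,0,0.06,-0.02,0]
    - [1,0,0.06,0,0]
    - [1,0,0.03,0.03,0]
    - [1,0,0,0,0]
    - [1,0,0,0,0]

```text
time: 20.1
ee_pos: [0.5641, -0.2293, 0.1084]
eef_rot: [0.808, -0.589, -0.008, 0.014]
ft_force: [0.0, 1.2, -1.5]
width: 0.0152
```

Emit:
carry_out:
  rows:
    - [1,0,0,0.04,0]
    - [1,0,0,0.03,0]
    - [0.7,0,0,0,0]
    - [0.4,0,0,0,0]
    - [0.2,0,0,0,0]
    - [0.2,0,0,-0.1,0]
    - [0.2,0,0,-0.3,0]
    - [0.2,0,0,-0.5,0]
    - [0.2,0,0,-0.6,0]
    - [0.2,0,0,-0.6,0]
    - [0.2,0,0,-0.5,0]
    - [0.2,0,0,-0.3,0]
    - [0.2,0,0,-0.2,0]
    - [0.2,0,0,0,0]
    - [0.2,0,0,0,0]
    - [0.2,0,0,0,0]

```text
time: 21.43
ee_pos: [0.5663, -0.2309, 0.2088]
eef_rot: [0.807, -0.59, -0.006, 0.016]
ft_force: [-0.2, -0.3, -0.3]
width: 0.0346
```

```bash
python3 - <<'E'
from h import *
C,im=shot('wrist','w8')
q=[]
for p in [(.569,-.1805),(.613,-.1624),(.574,-.131),(.530,-.150),(.607,-.2105),(.5635,-.2292)]:
    a=fitpost(C,im,p); print(a[0].round(4),round(a[1])); q.append(a[0])
r=hexfit(np.array([q[i] for i in (1,2,3,4,5)]),[0,1,2,-1,-2],[.5685,-.18,.39]); print(r.x,(r.fun*1000).round(1))
a=r.x[2]+np.pi;print('S2',r.x[:2]+.049*np.array([np.cos(a),np.sin(a)]))
go(.5385,.2655,.22)
E
```

```text
[ 0.5691 -0.1804] -48
[ 0.6137 -0.1625] -25
[ 0.5743 -0.1325] -26
[ 0.5307 -0.1515] -30
[ 0.6074 -0.2112] -21
[ 0.5631 -0.2302] -44
[ 0.56882595 -0.18136317  0.39805708] [ 0.3  0.1  0.6 -0.3 -0.9 -0.2  0.4  0.2 -0.4  0.2]
S2 [ 0.52365698 -0.20035694]
t 21.48 at [ 0.5661 -0.2309  0.2085] units [-16.04  -4.13  -0.65] x-ang -72.3 F [-0.6  0.3  0.7] w 0.0346 tilt 1.94
```

Emit:
carry_out:
  rows:
    - [0.2,-0.4,-0.1,-0.03,0]
    - [0.2,-0.7,-0.2,-0.03,0]
    - [0.2,-0.9,-0.25,-0.03,0]
    - [0.2,-0.9,-0.25,-0.03,0]
    - [0.2,-0.9,-0.25,-0.03,0]
    - [0.2,-0.9,-0.25,-0.03,0]
    - [0.2,-0.9,-0.25,-0.03,0]
    - [0.2,-0.9,-0.25,-0.03,0]
    - [0.2,-0.9,-0.25,-0.03,0]
    - [0.2,-0.9,-0.25,-0.03,0]
    - [0.2,-0.9,-0.25,-0.03,0]
    - [0.2,-0.9,-0.25,-0.03,0]
    - [0.2,-0.9,-0.25,-0.03,0]
    - [0.2,-0.9,-0.25,-0.03,0]
    - [0.2,-0.9,-0.25,-0.03,0]
    - [0.2,-0.8,-0.2,0,0]
    - [0.2,-0.6,-0.15,0,0]
    - [0.2,-0.5,-0.1,0,0]
    - [0.2,-0.3,0,0,0]
    - [0.2,-0.2,0,0,0]

```text
time: 23.15
ee_pos: [0.5236, 0.2763, 0.2018]
eef_rot: [0.809, -0.587, -0.016, 0.022]
ft_force: [-1.2, 0.2, -0.1]
width: 0.035
```

Emit:
carry_out:
  rows:
    - [0.2,0,0,0,0]
    - [0.2,0,0,0,0]
    - [0.2,0,0,0,0]

```text
time: 23.4
ee_pos: [0.5221, 0.2768, 0.2011]
eef_rot: [0.809, -0.587, -0.016, 0.023]
ft_force: [-0.3, -0.3, 0.0]
width: 0.0349
```

```bash
python3 - <<'E'
from h import *
go(.5385,.2655,.18)
C,im=shot('wrist','w9')
a=fitpost(C,im,(.5385,.265),.004); print(a[0].round(4),round(a[1]))
go(*a[0],.18)
E
```

```text
t 23.4 at [0.5221 0.2768 0.2011] units [ 0.53 -0.44  0.68] x-ang -71.9 F [-0.3 -0.3  0. ] w 0.0349 tilt 3.23
[0.5379 0.2654] -40
t 23.45 at [0.5223 0.2763 0.2011] units [ 0.51 -0.42  0.68] x-ang -71.9 F [0.2 0.2 0.3] w 0.0352 tilt 3.23
```

Emit:
carry_out:
  rows:
    - [0.2,0.15,-0.12,0.1,0]
    - [0.2,0.15,-0.12,0.1,0]
    - [0.2,0.1,-0.1,0.1,0]
    - [0.2,0.07,-0.06,0.1,0]
    - [0.2,0.04,-0.03,0.1,0]
    - [0.2,0,0,0.1,0]
    - [0.2,0,0,0,0]
    - [0.2,0,0,0,0]
    - [0.2,0,0,0,0]

```text
time: 24.2
ee_pos: [0.5421, 0.2594, 0.1796]
eef_rot: [0.807, -0.59, -0.016, 0.024]
ft_force: [-1.1, 0.1, 0.1]
width: 0.0349
```

```bash
python3 - <<'E'
from h import *
C,im=shot('wrist','w10')
a=fitpost(C,im,(.5379,.2654),.004); print(a[0].round(4),round(a[1]))
go(*a[0],.105)
E
```

```text
[0.5391 0.2657] -39
t 24.25 at [0.5421 0.2595 0.1797] units [-0.24 -0.11  2.49] x-ang -72.3 F [-0.1 -0.4 -0.4] w 0.0343 tilt 3.27
```

Emit:
carry_out:
  rows:
    - [0.2,-0.08,-0.03,0.1,0]
    - [0.2,-0.08,-0.03,0.2,0]
    - [0.2,-0.05,-0.03,0.3,0]
    - [0.2,-0.02,-0.01,0.35,0]
    - [0.2,0,0,0.35,0]
    - [0.2,0,0,0.3,0]
    - [0.2,0,0,0.25,0]
    - [0.2,0,0,0.2,0]
    - [0.2,0,0,0.15,0]
    - [0.2,0,0,0.08,0]
    - [0.2,0,0,0,0]
    - [0.2,0,0,0,0]
    - [0.2,0,0,0,0]

```text
time: 25.33
ee_pos: [0.5377, 0.2668, 0.1028]
eef_rot: [0.808, -0.589, -0.016, 0.024]
ft_force: [0.2, -0.2, -0.6]
width: 0.0348
```

```bash
python3 - <<'E'
from h import *
go(.5387,.2656,.105)
E
```

```text
t 25.33 at [0.5377 0.2668 0.1028] units [ 0.05 -0.01 -0.07] x-ang -72.2 F [ 0.2 -0.2 -0.6] w 0.0348 tilt 3.36
```

Emit:
carry_out:
  rows:
    - [0.2,0.04,0,-0.06,0]
    - [0.2,0,0,0,0]
    - [0.6,0,0,0,0]
    - [1,0,0,0,0]
    - [1,0,0,0,0]
    - [1,0,0,0,0]
    - [1,0,0,0,0]
  force: 30

```text
time: 25.92
ee_pos: [0.5392, 0.2661, 0.1066]
eef_rot: [0.807, -0.589, -0.016, 0.023]
ft_force: [0.3, 0.3, -0.8]
width: 0.0151
```

Emit:
carry_out:
  rows:
    - [1,0,0,-0.1,0]
    - [1,0,0,-0.2,0]
    - [1,0,0,-0.4,0]
    - [1,0,0,-0.6,0]
    - [1,0,0,-0.7,0]
    - [1,0,0,-0.7,0]
    - [1,0,0,-0.7,0]
    - [1,0,0,-0.6,0]
    - [1,0,0,-0.5,0]
    - [1,0,0,-0.3,0]
    - [1,0,0,-0.1,0]
    - [1,0,0,0,0]
    - [1,0,0,0,0]
    - [1,0,0,0,0]

```text
time: 27.08
ee_pos: [0.545, 0.2679, 0.2647]
eef_rot: [0.808, -0.589, -0.017, 0.025]
ft_force: [-0.3, 0.1, -3.7]
width: 0.0149
```

```bash
python3 - <<'E'
from h import *
go(.5235,-.2004,.25)
E
```

```text
t 27.08 at [0.545  0.2679 0.2647] units [14.64  5.43  0.86] x-ang -72.2 F [-0.3  0.1 -3.7] w 0.0149 tilt 3.46
```

Emit:
carry_out:
  rows:
    - [1,0.3,0.1,0,0]
    - [1,0.6,0.22,0,0]
    - [1,0.6,0.22,0,0]
    - [1,0.6,0.22,0,0]
    - [1,0.6,0.22,0,0]
    - [1,0.6,0.22,0,0]
    - [1,0.6,0.22,0,0]
    - [1,0.6,0.22,0,0]
    - [1,0.6,0.22,0,0]
    - [1,0.6,0.22,0,0]
    - [1,0.6,0.22,0,0]
    - [1,0.6,0.22,0,0]
    - [1,0.6,0.22,0,0]
    - [1,0.6,0.22,0,0]
    - [1,0.6,0.22,0,0]
    - [1,0.6,0.22,0,0]
    - [1,0.6,0.22,0,0]
    - [1,0.6,0.22,0,0]
    - [1,0.6,0.22,0,0]
    - [1,0.5,0.2,0,0]

```text
time: 28.75
ee_pos: [0.5163, -0.1316, 0.2574]
eef_rot: [0.807, -0.589, -0.028, 0.035]
ft_force: [0.1, -0.3, -4.0]
width: 0.0149
```

Emit:
carry_out:
  rows:
    - [1,0.5,0.2,0,0]
    - [1,0.4,0.15,0,0]
    - [1,0.3,0.1,0,0]
    - [1,0.2,0.1,0,0]
    - [1,0.1,0,0,0]
    - [1,0,0,0,0]
    - [1,0,0,0,0]
    - [1,0,0,0,0]

```text
time: 29.42
ee_pos: [0.5104, -0.1869, 0.2554]
eef_rot: [0.805, -0.591, -0.031, 0.036]
ft_force: [0.2, 0.2, -3.4]
width: 0.0154
```

```bash
python3 - <<'E'
from h import *
go(.5235,-.2004,.22)
T=R.from_quat(read_state()['eef_rot']).as_matrix(); print(T[:,2].round(4))
E
```

```text
t 29.42 at [ 0.5104 -0.1869  0.2554] units [ 0.57 -0.39  1.14] x-ang -72.6 F [ 0.2  0.2 -3.4] w 0.0154 tilt 5.45
[-0.0924 -0.022  -0.9955]
```

```bash
cat >> h.py <<'E'
def held(L=.1026,q=(.807,-.589,-.016,.023)):
    s=read_state(); T=R.from_quat(s['eef_rot']).as_matrix()
    ax=T@(R.from_quat(q).as_matrix().T@np.array([0,0,-1.])); b=s['ee_pos']+ax*L
    print('bottom',b.round(4),'mid',(b-ax*.04).round(4),'top',(b-ax*.08).round(4)); return b,ax
E
python3 - <<'E'
from h import *
b,ax=held()
S=np.array([.5235,-.2004]); p=read_state()['ee_pos']; o=(b-ax*.035)[:2]-p[:2]; print(o)
t=S-o; go(*t,.2)
E
```

```text
bottom [ 0.5064 -0.1873  0.1529] mid [ 0.508  -0.1871  0.1928] top [ 0.5095 -0.187   0.2328]
[-0.00266532 -0.00027083]
t 29.42 at [ 0.5104 -0.1869  0.2554] units [ 0.59 -0.54  1.8 ] x-ang -72.6 F [ 0.2  0.2 -3.4] w 0.0154 tilt 5.45
```

Emit:
carry_out:
  rows:
    - [1,0.12,-0.1,0.1,0]
    - [1,0.14,-0.12,0.2,0]
    - [1,0.12,-0.12,0.25,0]
    - [1,0.08,-0.08,0.3,0]
    - [1,0.05,-0.06,0.25,0]
    - [1,0.03,-0.03,0.2,0]
    - [1,0,0,0.15,0]
    - [1,0,0,0.1,0]
    - [1,0,0,0,0]
    - [1,0,0,0,0]
    - [1,0,0,0,0]

```text
time: 30.33
ee_pos: [0.5274, -0.1968, 0.2006]
eef_rot: [0.807, -0.589, -0.032, 0.036]
ft_force: [-0.0, 0.1, -2.8]
width: 0.0152
```

```bash
python3 - <<'E'
from h import *
b,ax=held()
go(.5262,-.2001,.2)
C,im=shot('wrist')
for p in [(.569,-.1805),(.5307,-.151),(.5631,-.2302)]:
    a=fitpost(C,im,p); print(a[0].round(4),round(a[1]))
a=np.linspace(0,6.3,60)
for c,z,r in [(b[:2],b[2],.023),((.5691,-.1804),.086,.023),((.5303,-.151),.086,.023),((.5631,-.2302),.086,.023),((.5688,-.1808),.066,.075)]:
    P=np.c_[c[0]+r*np.cos(a),c[1]+r*np.sin(a),np.full(60,z)]
    cv2.polylines(im,[proj(C,P).round().astype(np.int32)],False,(0,255,0),1)
cv2.imwrite('pics/w11.png',cv2.resize(im[20:320,100:440],None,fx=2,fy=2,interpolation=cv2.INTER_CUBIC))
E
```

```text
bottom [ 0.5232 -0.1971  0.0981] mid [ 0.5248 -0.197   0.1381] top [ 0.5265 -0.1969  0.178 ]
t 30.33 at [ 0.5274 -0.1968  0.2006] units [0.09 0.07 0.03] x-ang -72.3 F [-0.   0.1 -2.8] w 0.0152 tilt 5.54
[ 0.5683 -0.1809] -35
[ 0.5305 -0.1511] -36
[ 0.563 -0.23 ] -48
```

View pics/w11.png

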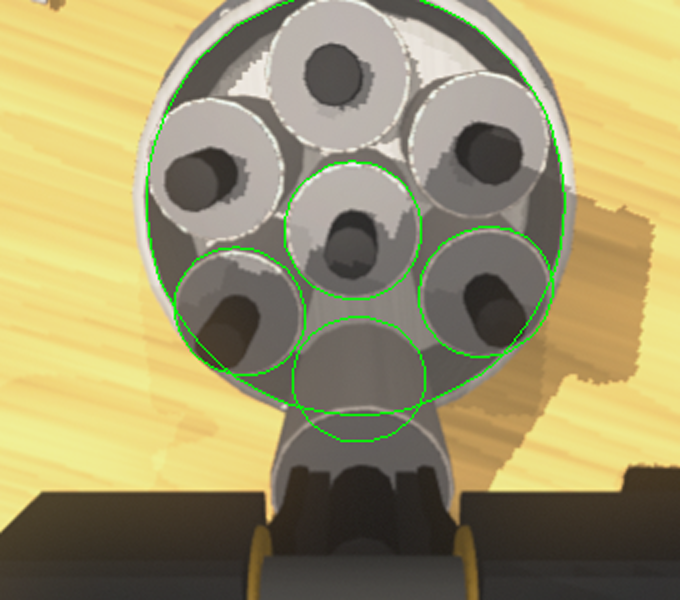

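```bash
python3 - <<'E'
from h import *
go(.5267,-.2002,.155)
E
```

```text
t 30.38 at [ 0.5275 -0.1969  0.2008] units [ 0.11 -0.09  1.52] x-ang -72.3 F [-0.  -0.6 -3.9] w 0.0151 tilt 5.53
```

Emit:
carry_out:
  rows:
    - [1,0.05,0.02,0,0]
    - [1,0.04,0.01,0,0]
    - [1,0.02,0,0.05,0]
    - [1,0,-0.01,0.1,0]
    - [1,0,-0.01,0.15,0]
    - [1,0,-0.02,0.2,0]
    - [1,0,-0.02,0.2,0]
    - [1,0,-0.02,0.2,0]
    - [1,0,-0.02,0.15,0]
    - [1,0,-0.01,0.1,0]
    - [1,0,0,0.05,0]
    - [1,0,0,0,0]
    - [1,0,0,0,0]

```text
time: 31.47
ee_pos: [0.5277, -0.2003, 0.1612]
eef_rot: [0.807, -0.589, -0.031, 0.036]
ft_force: [-0.4, 0.1, -3.8]
width: 0.0154
```

```bash
python3 - <<'E'
from h import *
held()
go(.5267,-.2002,.110)
E
```

```text
bottom [ 0.5236 -0.2006  0.0587] mid [ 0.5252 -0.2004  0.0986] top [ 0.5268 -0.2003  0.1386]
t 31.47 at [ 0.5277 -0.2003  0.1612] units [ 0.   -0.13  1.7 ] x-ang -72.3 F [-0.4  0.1 -3.8] w 0.0154 tilt 5.46
```

Emit:
carry_out:
  rows:
    - [1,0,-0.01,0.1,0]
    - [1,0,-0.01,0.15,0]
    - [1,0,-0.02,0.2,0]
    - [1,0,-0.02,0.2,0]
    - [1,0,-0.02,0.2,0]
    - [1,0,-0.02,0.15,0]
    - [1,0,-0.01,0.12,0]
    - [1,0,-0.01,0.1,0]
    - [1,0,-0.01,0.05,0]
    - [1,0,0,0,0]
    - [1,0,0,0,0]

```text
time: 32.38
ee_pos: [0.5279, -0.1999, 0.1187]
eef_rot: [0.807, -0.589, -0.031, 0.036]
ft_force: [-0.3, 1.4, -3.5]
width: 0.0152
```

```bash
python3 - <<'E'
from h import *
held()
go(.5267,-.2002,.110)
E
```

```text
bottom [ 0.5238 -0.2002  0.0162] mid [ 0.5254 -0.2001  0.0562] top [ 0.527  -0.2     0.0961]
t 32.38 at [ 0.5279 -0.1999  0.1187] units [-0.    0.01  0.29] x-ang -72.3 F [-0.3  1.4 -3.5] w 0.0152 tilt 5.46
```

Emit:
carry_out:
  rows:
    - [1,0,0.01,0.08,0]
    - [1,0,0.01,0.09,0]
    - [1,0,0,0.08,0]
    - [1,0,0,0.05,0]
    - [1,0,0,0.03,0]
    - [1,0,0,0,0]
    - [1,0,0,0,0]

```text
time: 32.97
ee_pos: [0.5273, -0.2004, 0.1092]
eef_rot: [0.807, -0.589, -0.03, 0.035]
ft_force: [1.2, 0.5, -3.6]
width: 0.015
```

```bash
python3 - <<'E'
from h import *
held()
go(.5267,-.2002,.109)
E
```

```text
bottom [ 0.5235 -0.2007  0.0067] mid [ 0.525  -0.2006  0.0466] top [ 0.5265 -0.2004  0.0866]
t 32.97 at [ 0.5273 -0.2004  0.1092] units [-0.01  0.02  0.01] x-ang -72.3 F [ 1.2  0.5 -3.6] w 0.015 tilt 5.32
```

Emit:
carry_out:
  rows:
    - [1,0,0,0.03,0]
    - [0.8,0,0,0,0]
    - [0.6,0,0,0,0]
    - [0.4,0,0,0,0]
    - [0.2,0,0,0,0]
    - [0.2,0,0,0,0]
    - [0.2,0,-0.02,-0.1,0]
    - [0.2,0,-0.03,-0.3,0]
    - [0.2,0,0,-0.5,0]
    - [0.2,0,0,-0.6,0]
    - [0.2,0,0,-0.7,0]
    - [0.2,0,0,-0.7,0]
    - [0.2,0,0,-0.5,0]
    - [0.2,0,0,-0.4,0]
    - [0.2,0,0,-0.2,0]
    - [0.2,0,0,0,0]
    - [0.2,0,0,0,0]
    - [0.2,0,0,0,0]

```text
time: 34.47
ee_pos: [0.5417, -0.197, 0.2412]
eef_rot: [0.807, -0.589, -0.027, 0.034]
ft_force: [0.6, -0.3, -0.1]
width: 0.0343
```

```bash
python3 - <<'E'
from h import *
go(.5,-.2,.25)
C,im=shot('wrist'); Cs,sd=shot('side'); Ct,t=shot('top')
for p in [(.569,-.1805),(.613,-.1624),(.574,-.132),(.530,-.151),(.607,-.2105),(.5631,-.2302),(.5245,-.2004)]:
    a=fitpost(C,im,p); print(a[0].round(4),round(a[1]),'r mm',(1000*np.linalg.norm(a[0]-[.5688,-.181])).round(1))
im2=cv2.resize(im[0:300,100:480],(507,400)); s2=cv2.resize(sd[160:225,295:375],(290,236),interpolation=cv2.INTER_CUBIC); s2=cv2.copyMakeBorder(s2,0,164,0,0,cv2.BORDER_CONSTANT)
cv2.imwrite('pics/m12.png',np.hstack([im2,s2]))
E
```

```text
t 34.47 at [ 0.5417 -0.197   0.2412] units [-0.33  1.38 -0.17] x-ang -72.3 F [ 0.6 -0.3 -0.1] w 0.0343 tilt 5.03
[ 0.5681 -0.1808] -44 r mm 0.7
[ 0.6137 -0.1625] -16 r mm 48.5
[ 0.5745 -0.1323] -22 r mm 49.0
[ 0.5303 -0.151 ] -35 r mm 48.8
[ 0.607  -0.2109] -42 r mm 48.5
[ 0.5631 -0.2299] -45 r mm 49.2
[ 0.5241 -0.2016] -42 r mm 49.2
```

View pics/m12.png

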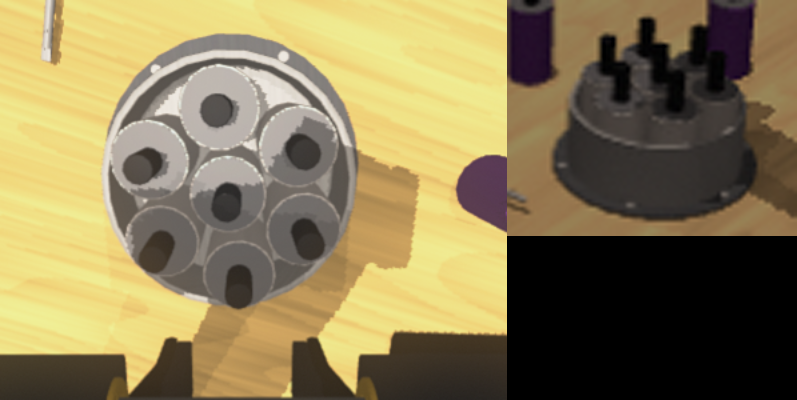

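The picture shows seven upright cells in the honeycomb, with the arm clear of them. Handing in.

```bash
python3 -c "
from h import *
print(close_job())"
```

```text
the job is handed in; nothing more can be done
None
```

All seven grey cells now stand in the pot as one in the middle and six round it, and I handed the job in at about 34.5 s. `close_job()` gives no verdict, so whether it passed is not confirmed.

**What I did:** I gripped the astray cell by its post, moved it about 30° along the ring into the neighbouring place, and set it down. I then carried the two tray cells one at a time into the last two places. The three purple look-alikes were not touched.

**Last checks:**
- In the final wrist picture, the ring cells measure 48.5 to 49.2 mm from the pot axis and the middle cell 0.7 mm. The limit is 55 mm.
- The side view shows all the posts upright and level, and the gripper was open and clear above the cells with about 0 N on it.
- The highest wrist force I saw at the end of any move was about 4 N. Forces during a move were not read.

**What did not go cleanly:**
- The tool's tilt crept up to about 5° during the long moves, and I could not correct it with the moves available. The two tray cells therefore went in leaning 1 to 2° and settled flat when released.
- The first tray cell stopped about 2 mm above the expected floor height and began sliding sideways, so I moved it back about 3.5 mm before letting go.
- I did not measure the battery pack, multimeter and screwdriver again at the end. The arm never came near them.

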